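# Slide the spray can into its bench dock

### The job

Slide the tall glaze spray can upright along the worktop into the open mouth of its low bench dock, pushing it low down so that it neither tips nor leaves the worktop. Push it past the two sprung catches until it meets the depth stop, press it gently (about 5 N) against the stop for half a second so that it is fully home, then let go and leave it standing there. Never push hard (stay below about 15 N), and leave the glass jar, the paint bottle and the small pot where they are.

Things in the scene. Friction and masses are not known exactly. Their poses are not given: they have to be found in the camera images.
- spray_can: Tall plain aluminium spray can with paper band and white cap: cylinder 54 mm in diameter to 147 mm height, cap 42 mm in diameter to 185 mm; 0.28 to 0.46 kg; slides on the worktop with 1 to 2 N. Origin at the centre of its underside, z up its axis. Must stay on the worktop.
- can_push (a point): Point on the can's axis 25 mm above its underside: the height to push at (15 to 35 mm). Pushed above about 60 mm it may tip, and at the catches already above about 45 mm. A gripper pointing straight down would meet the can with its body higher up: lean it so that the fingertips lead by about 30 degrees.
- dock: Low aluminium dock screwed to the worktop, open toward the robot's right, with no floor (the can slides in on the worktop). Origin on the worktop midway between the two catches; x points into the dock, y to its left, z up. Two side cheeks 38 mm high, inner faces at y = +-31 mm, from x = -12 to 84 mm; black spring housings outside reach y = +-60 mm. Fixed.
- dock_mouth (a point): Centre of the dock's mouth on the worktop, 49 mm before the dock's origin (its -x): two flares 34 mm high narrow from y = +-49 mm here to +-33 mm at x = -11 mm.
- catch_line (a point): Midway between the two white sprung catch noses, 26 mm above the dock's origin. The noses (upright, 6 mm radius, 18 to 34 mm high) stand out to y = +-24 mm and give way sideways as the can passes, which takes 4 to 7 N of push besides the sliding. The can is clear of them once its centre is 14 mm past this point along the dock's x.
- stop_zone (a point): Middle of the range of the rigid grey depth stop, on the dock's axis, 51 mm past its origin, 21 mm high; NOT its actual place. The pad's face (46 mm wide, 8 to 34 mm high) is set anywhere from 45 to 57 mm past the dock's origin, so the can meets it with its centre at x = 18 to 30 mm. The setting is not reported and must be felt. Does not yield below 25 N.
- rinse_jar: Bystander: glass jar, 62 mm in diameter, 90 mm high, beside the dock on the robot's side. Origin at the centre of its underside. Leave it alone.
- paint_ruby: Bystander: small paint bottle, 35 mm in diameter, 63 mm high, beyond the dock, on the side away from the robot. Origin at the centre of its underside. Leave it alone.
- lustre_pot: Bystander: small round pot with a lid, 38 mm in diameter, 31 mm high, beyond the dock, on the side away from the robot. Origin at the centre of its underside. Leave it alone.

How it is judged:
On the way, in this order (a step that is already met when the one before it is completed fails the run):
1. the can has been slid upright into the mouth of the dock, between the flares (x of spray_can in the frame of dock above -0.05 m and y of spray_can in the frame of dock between -0.02 and 0.02 m and angle between spray_can's own z axis and vertical below 0.15 rad), for 0.1 s.
2. behind the catches, the fingers press the can against the depth stop with at least 2.5 N for 0.2 s (x of spray_can in the frame of dock above 0.0155 m and contact force between spray_can and dock above 2.5 N and contact force between the fingers and spray_can above 2.5 N and angle between spray_can's own z axis and vertical below 0.1 rad), for 0.2 s.
At the end, for the whole second after the job is handed in: The can stands upright (within 0.05 rad) on the worktop, at rest, fully inside the dock: its centre 15.5 to 34 mm behind the catch line and within 8 mm of the dock's middle (x of spray_can in the frame of dock between 0.0155 and 0.034 m and y of spray_can in the frame of dock between -0.008 and 0.008 m and angle between spray_can's own z axis and vertical below 0.05 rad and height (world z) of spray_can below 0.003 m and linear speed of spray_can below 0.01 m/s); the robot touches nothing.
It fails at once if the can tips by more than 0.25 rad (angle between spray_can's own z axis and vertical above 0.25 rad).
It fails at once if the can is lifted more than 8 mm off the worktop (height (world z) of spray_can above 0.008 m).
It fails at once if the robot pushes the can, or the can pushes the dock, with more than 18 N (contact force between any of the fingers, the arm and spray_can above 18 N or contact force between spray_can and dock above 18 N).
It fails at once if a bystander is moved more than 15 mm (distance of any of rinse_jar, paint_ruby, lustre_pot from where it was at the start of the episode above 0.015 m).
It also fails if it takes over 45 s, if anything falls off the work surface, if the arm or the gripper's body presses on something with over 40 N, if the wrist force passes 120 N, or if a joint passes its speed limit or range.

### The arm

A 6-joint arm with a two-finger parallel gripper is mounted at the origin on a cart in front of the work surface, level with it; the furniture and walls round the work are solid. World frame = base frame: x ahead of the robot, y to its left, z up, the work surface at z = 0. Lengths are in m, angles in rad, forces in N, time in s.
With the tool pointing down it reaches from about 0.375 to 0.9 m from the base axis. Payload 3.1 kg.
Tool frame: the origin (TCP) lies at the centre of the arm's flange, where the gripper is bolted on; the fingertips stand robot.tip_extent ahead of it and the grasp point (between the pads) lies 164 mm ahead of it (robot.tip_extent is the distance from the TCP to the fingertips, in m); z points along the fingers, y is the line along which they close (so a half turn about z gives the same grasp; the last joint's range is limited). The gripper opens to 87 mm and grips with 3 to 60 N. Pads are 19 mm wide; open, the fingers measure 117 mm over their backs; the gripper's body (75 mm by 190 mm) begins 51 mm behind the grasp point.
Start: joints at [-1.468, 0.527, 1.433, -0, 1.181, -0.178], TCP at [0.174, -0.6, 0.405] pointing down, gripper open.
Joint ranges: [-3.08, 3.08], [-0.75, 2.2], [0.22, 2.44], [-1.43, 4.57], [0, 2.65], [-2.85, 2.85]. Speed limits (rad/s): [2.79, 2.79, 3.14, 3.14, 3.14, 3.14].

### API

Orientations are given as a unit quaternion [x, y, z, w].
In Python, from rig import get_obs, camera, hand_in, cut_out, robot gives the robot as it stands.
- The arm moves only by the tool step_arm, never from a script. Its argument "rows" is a list of rows, each a list of 6 numbers: the shift along the world's x, y, z in m, then the turn, a rotation vector about the world's x, y, z in degrees. A call has 1 to 12 rows; each row shifts and turns the commanded pose from where the row before left it; what a row does not reach is not made up. A row lasts 1/8 s, in which the tool goes at most 62.5 mm and 10.7 degrees, less where a joint would pass 70% of its speed; a pose out of reach is approached as far as the arm can. A call is refused whole if a number of a shift passes 0.0625 or a number of a turn 10.7, either way. A call with a gripper value outside its range is refused whole. "jaw" is the finger opening in m, from 0 to 0.087, set as the call begins (left out, the last holds). The fingers move at their own pace and stop on an object; "squeeze" is the grip in N (left out, the last holds). Time passes only in rows, so rows that do not move let the fingers close. It gives the time, the measured TCP pose, the force, the opening and the grip force at its end, in the units of the state.
- get_obs(): the state, without advancing time (a new reading comes with each control period).
- camera(name): name is "scene" or "top"; returns a dict with "pixels" (384x512x3 uint8, blue, green, red), "depth" (384x512 float32, m along the optical axis (not along the pixel's ray), 0 where there is no reading), "fov_y" (degrees; the focal length in pixels is half the picture's height over the tangent of half this angle, whatever the lens; pixels are square), "cx", "cy" (the principal point, pixels), "k1" (the pictures are not rectified: a ray, as slopes to the right and down, at radius r is drawn at 1 + k1 r^2 times it, then the intrinsics apply), "extrinsics" (4x4, takes a point from camera to world coordinates). Camera axes: x right, y up, looking along -z (the intrinsics and any distortion apply to the point x, -y, -z); pixel columns grow to the right and rows downward; lengths in m; the calibration is good to about 2 mm. A picture is of the moment at which its call begins.
- hand_in(): hands the job in; it is judged then, once.
Trained networks look in the newest picture that a camera, given by its name, has taken for a name from the list of things; names that differ only in an ending like _2 or _b are one class to them, and where a whole thing is asked for, a point or a joint stands for the part that bears it (a point fixed in the world has none). Each returns a list of dicts, best first, with "confidence" (0 to 1); they miss things now and then, are a little off and sometimes report something else, mostly with a low value. They report only what shows in the picture. A call takes as long as a camera call.
- cut_out(label, camera): "region" (384x512 bool, what is visible of it) and "extent" ([centre column, centre row, width, height] in pixels, round what is visible of it).
The state is a dict: "time": time; "q": joint angles; "joint_velocities": joint speeds; "joint_torque": joint torques, N m; "position": TCP position; "tool_rot": TCP orientation; "ft_force": force on the tool from outside, world axes, zero at the start; "moment": the same for the moment, N m; "grip_width": finger opening in m; "grip_force": force on a finger pad.
Only numpy, scipy, OpenCV 4.12 (cv2) and the standard library are available. Lean on these libraries where they do the work, as an engineer would, in place of code of your own. Each camera call takes 0.05 s, during which the arm holds its last target. There are 200 camera calls.

## Working session

There is one attempt and no reset: what is moved stays moved. The work goes in short steps, Python scripts to look and compute and a tool call to move; the robot and the scene stay as the last step left them, time stands still between calls to the robot, and variables do not carry over. Pictures are saved under pics/ and viewed, at most 10 in all, crops included, and the job is handed in when it is done.

Besides the shell and the picture viewer there is one more tool, called after "Call:" by a JSON object that holds its "name" and its "arguments". step_arm: Moves the arm, as the interface text tells. Its arguments: {"type":"object","properties":{"rows":{"type":"array"},"jaw":{"type":"number"},"squeeze":{"type":"number"}},"required":["rows"]}

```bash
mkdir -p pics
cat > h.py <<'E'
import numpy as np, cv2
from rig import *
def cloud(c):
    h,w=c["depth"].shape; f=h/2/np.tan(np.radians(c["fov_y"])/2)
    u,v=np.meshgrid(np.arange(w),np.arange(h))
    K=np.array([[f,0,c["cx"]],[0,f,c["cy"]],[0,0,1.]])
    p=np.stack([u,v],-1).reshape(-1,1,2).astype(np.float64)
    s=cv2.undistortPoints(p,K,np.array([c["k1"],0,0,0,0.])).reshape(h,w,2)
    d=c["depth"]; P=np.stack([s[...,0]*d,-s[...,1]*d,-d,np.ones_like(d)],-1)
    return (P@np.array(c["extrinsics"]).T)[...,:3]
E
python3 - <<'E'
from h import *
o=get_obs(); print(o, robot.tip_extent)
for n in("scene","top"):
    c=camera(n); cv2.imwrite(f"pics/{n}1.png",c["pixels"]); P=cloud(c); np.save(n+".npy",P)
    print(n,np.array(c["extrinsics"])[:3,3])
    for l in("spray_can","dock","rinse_jar","paint_ruby","lustre_pot"):
        for r in cut_out(l,n)[:2]:
            m=r["region"]&(c["depth"]>0)
            Q=P[m]
            print(l,round(r["confidence"],2),np.round(r["extent"]),Q.shape, np.round(np.percentile(Q,[3,50,97],axis=0),3).tolist() if len(Q) else "")
E
```

```text
{'time': 0.0, 'q': array([-1.46745905e+00,  5.28468590e-01,  1.43391204e+00,  5.97757923e-06,
        1.18138265e+00, -1.78503166e-01]), 'joint_velocities': array([ 0.00045834, -0.00190048,  0.0001904 , -0.00028216,  0.00168055,
       -0.00040255]), 'joint_torque': array([-9.35920610e-06, -4.40043962e+01, -1.76592153e+01,  6.33513811e-02,
        5.82033175e-02, -1.66176224e-04]), 'position': array([ 0.17381828, -0.5999833 ,  0.40376662]), 'tool_rot': array([ 9.90086743e-01,  1.40453064e-01,  4.35415418e-05, -1.08444396e-03]), 'ft_force': array([-0.28237056, -0.56451137,  0.28785324]), 'moment': array([ 0.01462431, -0.00585823, -0.06303613]), 'grip_force': 0.0, 'grip_width': 0.08695173701012743} 0.1822
scene [ 0.1708166  -0.56819318  0.47142076]
spray_can 0.67 [296. 196.  37. 109.] (3278, 3) [[0.516, -0.125, 0.008], [0.529, -0.116, 0.106], [0.557, -0.089, 0.183]]
dock 0.9 [246. 188.  69.  61.] (1894, 3) [[0.478, -0.004, 0.002], [0.557, 0.076, 0.027], [0.588, 0.154, 0.037]]
rinse_jar 0.69 [180. 201.  37.  58.] (1816, 3) [[0.373, 0.038, -0.002], [0.398, 0.047, 0.055], [0.43, 0.099, 0.087]]
paint_ruby 0.95 [322. 185.  14.  29.] (370, 3) [[0.65, -0.028, 0.002], [0.659, -0.022, 0.034], [0.674, -0.009, 0.061]]
top [0.3889182  0.04212485 0.89706825]
spray_can 0.86 [335. 185.  47.  49.] (1416, 3) [[0.518, -0.114, 0.013], [0.534, -0.089, 0.151], [0.561, -0.071, 0.187]]
dock 0.9 [230. 195. 111.  70.] (2624, 3) [[0.484, 0.013, 0.0], [0.563, 0.095, 0.034], [0.606, 0.166, 0.04]]
rinse_jar 0.75 [239. 270.  38.  38.] (1059, 3) [[0.377, 0.042, 0.037], [0.404, 0.069, 0.042], [0.431, 0.095, 0.091]]
paint_ruby 0.65 [278. 131.  24.  23.] (369, 3) [[0.649, -0.025, 0.001], [0.658, -0.009, 0.042], [0.675, 0.006, 0.065]]
lustre_pot 0.88 [243. 127.  19.  24.] (387, 3) [[0.656, 0.042, -0.0], [0.671, 0.059, 0.03], [0.691, 0.076, 0.034]]
```

Run:
```python
from h import *
a=cv2.imread("pics/top1.png")[90:320,130:400]; cv2.imwrite("pics/top1c.png",cv2.resize(a,None,fx=2.6,fy=2.6,interpolation=cv2.INTER_CUBIC))
P=np.load("top.npy"); S=np.load("scene.npy")
# height map of dock
from scipy.optimize import least_squares
def circ(Q,r=None):
    f=lambda p:np.hypot(Q[:,0]-p[0],Q[:,1]-p[1])-(p[2] if r is None else r)
    return least_squares(f,[*np.median(Q[:,:2],0),.02][:3 if r is None else 2],loss="soft_l1",f_scale=.001).x
m=(abs(P[...,0]-.54)<.06)&(abs(P[...,1]+.09)<.06)
c=P[m&(P[...,2]>.178)];print("cap",c.mean(0),(c.max(0)+c.min(0))/2,np.ptp(c,axis=0))
for lo,hi in((.02,.06),(.06,.14)):
    Q=S[(abs(S[...,0]-.54)<.06)&(abs(S[...,1]+.09)<.06)&(S[...,2]>lo)&(S[...,2]<hi)]
    print("cyl",lo,circ(Q),circ(Q,.027))
b=P[(P[...,0]>.46)&(P[...,0]<.63)&(P[...,1]>-.03)&(P[...,1]<.2)&(P[...,2]>.015)&(P[...,2]<.06)]
H=np.zeros((170,230,3),np.uint8)
for x,y,z in b: 
    i=int((.63-x)*1000);j=int((.2-y)*1000)
    cv2.circle(H,(j,i),1,(0,255,0) if z>.036 else (0,160,255) if z>.032 else (255,80,80),-1)
cv2.imwrite("pics/dock.png",cv2.resize(H,None,fx=3.4,fy=3.4,interpolation=cv2.INTER_NEAREST))
```

```text
cap [ 0.54328348 -0.09710377  0.18467306] [ 0.54427577 -0.09812238  0.18308591] [0.0400211  0.04038167 0.01013212]
cyl 0.02 [ 0.54334345 -0.09724982  0.02693761] [ 0.51325598 -0.13440304]
cyl 0.06 [ 0.54324017 -0.0974022   0.02680406] [ 0.51414327 -0.1352505 ]
```

View pics/top1c.png

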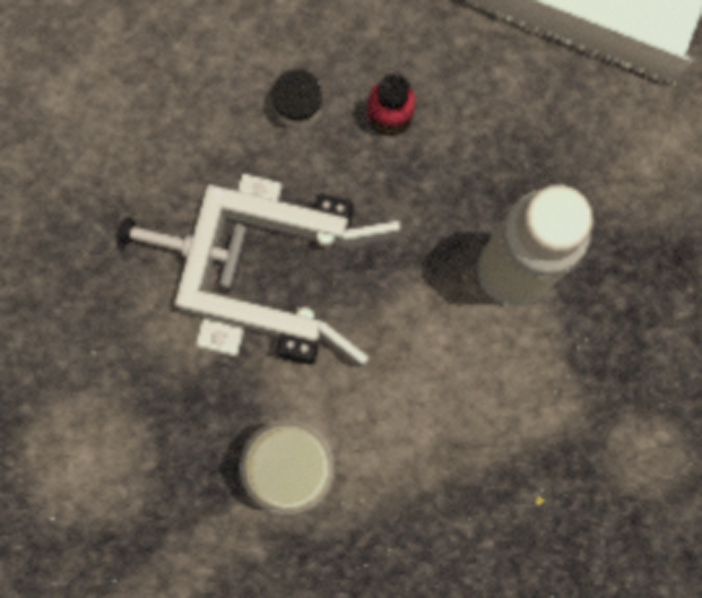

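View pics/dock.png

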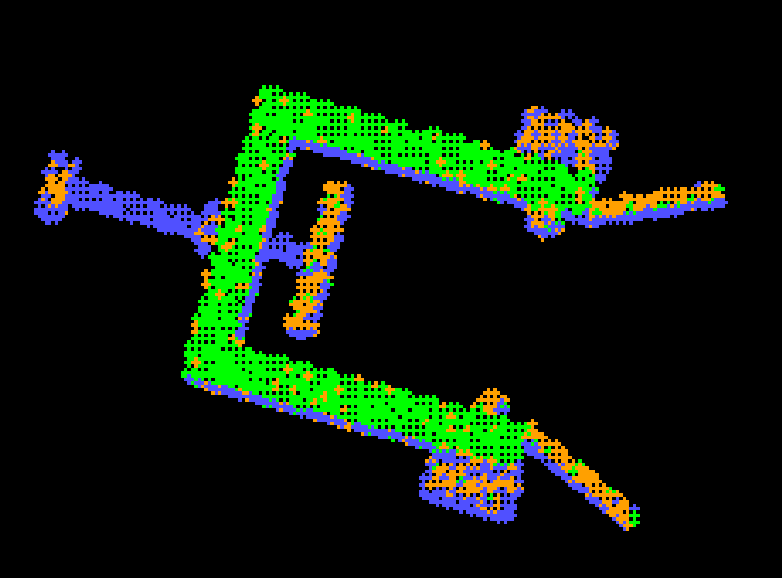

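View pics/scene1.png

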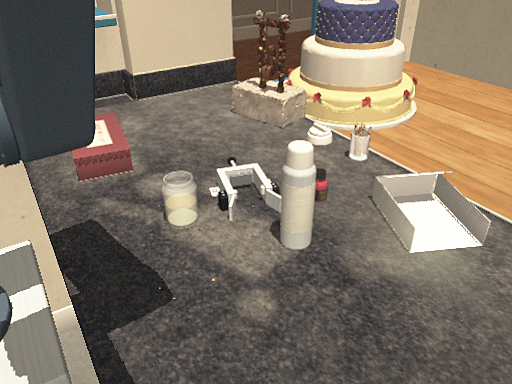

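The top view shows the dock at about (265,265) opening to the right, the can at (545,240), the jar at (287,467), the pot at (297,97) and the ruby bottle at (390,105). The cut-outs agree with this. Next I'll fit the dock frame.

Run:
```python
from h import *
from scipy.optimize import minimize
P=np.load("top.npy").reshape(-1,3)
b=P[(P[:,0]>.46)&(P[:,0]<.63)&(P[:,1]>-.03)&(P[:,1]<.2)]
hi=b[b[:,2]>.036][:,:2]
# cheeks+rear bar: max inlier band fit; inner region must be empty
def fr(p,q): 
    c,s=np.cos(p[2]),np.sin(p[2]); d=q-p[:2]; return np.c_[d@[c,s],d@[-s,c]]
best=None
for a in np.radians(np.arange(68,86,.25)):
    q=fr([.538,.0475,a],hi); 
    h=np.histogram(q[:,1],np.arange(-.07,.07,.001))[0]; sc=(h.astype(float)**2).sum()
    if best is None or sc>best[0]: best=(sc,a)
a=best[1]; q=fr([.538,.0475,a],hi); print("ang",np.degrees(a))
m=(q[:,0]>0)&(q[:,0]<.07)
L=q[m&(q[:,1]>0)];R=q[m&(q[:,1]<0)]
print("L",np.percentile(L[:,1],[2,50,98]),np.polyfit(L[:,0],L[:,1],1),"R",np.percentile(R[:,1],[2,50,98]),np.polyfit(R[:,0],R[:,1],1))
for s in(L,R): pass
print("x ends",[np.percentile(q[k,0],[1,99]) for k in(q[:,1]>.02,q[:,1]<-.02)])
pad=b[(b[:,2]>.028)&(b[:,2]<.036)][:,:2]; r=fr([.538,.0475,a],pad); 
r2=r[(abs(r[:,1])<.02)&(r[:,0]>.03)&(r[:,0]<.07)];print("pad x",np.percentile(r2[:,0],[3,50,97]))
```

```text
ang 75.0
L [0.01316289 0.03774375 0.0444955 ] [-0.0543102   0.03904034] R [-0.0448355  -0.03774147 -0.01776439] [ 0.03851332 -0.03867853]
x ends [array([-0.02774372,  0.09022372]), array([-0.03347678,  0.09013979])]
pad x [0.056967   0.06041074 0.06644122]
```

Run:
```python
from h import *
P=np.load("top.npy").reshape(-1,3)
b=P[(P[:,0]>.46)&(P[:,0]<.63)&(P[:,1]>-.03)&(P[:,1]<.2)]
def fr(p,q): 
    c,s=np.cos(p[2]),np.sin(p[2]); d=q[:,:2]-p[:2]; return np.c_[d@[c,s],d@[-s,c],q[:,2]]
p=np.array([.538,.0475,np.radians(75)])
for _ in range(4):
    q=fr(p,b[b[:,2]>.036]); m=(q[:,0]>.002)&(q[:,0]<.07)
    L=q[m&(abs(q[:,1]-.0365)<.009)];R=q[m&(abs(q[:,1]+.0365)<.009)]
    kl,kr=np.polyfit(L[:,0],L[:,1],1),np.polyfit(R[:,0],R[:,1],1)
    sh=(np.median(L[:,1])+np.median(R[:,1]))/2; p[2]+=(kl[0]+kr[0])/2
    p[:2]+=sh*np.array([-np.sin(p[2]),np.cos(p[2])])
    print(np.degrees(p[2]),p[:2],kl,kr,np.percentile(L[:,1],[2,98]),np.percentile(R[:,1],[2,98]))
q=fr(p,b)
n=q[(q[:,2]>.028)&(abs(q[:,1])>.022)&(abs(q[:,1])<.0285)&(abs(q[:,0])<.02)]
print("nose",len(n),[ (len(k),np.percentile(k,[0,50,100],axis=0).round(4).tolist()) for k in (n[n[:,1]>0],n[n[:,1]<0])])
f=q[(q[:,2]>.025)&(q[:,0]<-.03)&(abs(q[:,1])<.06)];print("flare x min",np.percentile(f[:,0],[1,5]),"ymax",np.percentile(f[:,1],[1,99]))
r2=q[(abs(q[:,1])<.02)&(q[:,0]>.03)&(q[:,0]<.07)&(q[:,2]>.028)];print("pad x",np.percentile(r2[:,0],[1,5,50,97]))
D=np.array([[.5434,-.0974,0],[.404,.069,0],[.661,-.0095,0],[.673,.059,0]]);print(fr(p,D).round(4))
```

```text
74.8804649114475 [0.53800551 0.04749851] [0.00330765 0.03774952] [-0.00748021 -0.0377078 ] [0.03113222 0.0444113 ] [-0.04483573 -0.03116152]
74.98597058445607 [0.5379115  0.04752373] [0.00685805 0.03768554] [-0.0031752  -0.03775482] [0.03120931 0.04447252] [-0.04474875 -0.0310646 ]
74.87988009440753 [0.53799285 0.04750175] [0.00354233 0.03765829] [-0.00724558 -0.03779899] [0.03104625 0.04432477] [-0.04492059 -0.0312486 ]
74.98594611720043 [0.53791094 0.04752372] [0.00686783 0.03767249] [-0.00316542 -0.03776787] [0.03119674 0.0444599 ] [-0.04476149 -0.03107705]
nose 26 [(11, [[-0.0037, 0.0242, 0.0318], [0.0004, 0.0268, 0.0337], [0.004, 0.0284, 0.0367]]), (15, [[-0.0053, -0.0283, 0.029], [0.0001, -0.026, 0.033], [0.0043, -0.024, 0.0385]])]
flare x min [-0.04855972 -0.04774546] ymax [-0.05036231  0.0519824 ]
pad x [0.05683939 0.05705743 0.06063911 0.06617185]
[[-0.1386 -0.0428  0.    ]
 [-0.0139  0.1349  0.    ]
 [-0.0232 -0.1337  0.    ]
 [ 0.0461 -0.1275  0.    ]]
```

Call:
{"name": "step_arm", "arguments": {"rows": [[0.041, 0.043, 0, 0, 0, 7.36], [0.041, 0.043, 0, 0, 0, 7.36], [0.041, 0.043, 0, 0, 0, 7.36], [0.041, 0.043, 0, 0, 0, 7.36], [0.041, 0.043, 0, 0, 0, 7.36], [0.041, 0.043, 0, 0, 0, 7.36], [0.041, 0.043, 0, 0, 0, 7.36], [0.04, 0.042, 0, 0, 0, 7.36], [0, 0, 0, 0, 0, 0], [0, 0, 0, 0, 0, 0]], "jaw": 0.036}}

```text
time: 1.85
position: [0.5008, -0.2572, 0.4048]
tool_rot: [0.793, 0.609, -0.0, 0.0]
ft_force: [-0.2, -1.3, 0.9]
grip_width: 0.0361
grip_force: 0.0
```

Call:
{"name": "step_arm", "arguments": {"rows": [[0, 0, 0, 8.45, -2.26, 0], [0, 0, 0, 8.45, -2.26, 0], [0, 0, 0, 8.45, -2.26, 0], [0, 0, 0, 8.45, -2.26, 0], [0, 0, 0, 0, 0, 0], [0, 0, 0, 0, 0, 0]]}}

```text
time: 2.6
position: [0.5002, -0.2583, 0.4048]
tool_rot: [0.757, 0.58, 0.238, -0.182]
ft_force: [0.0, 0.3, 0.8]
grip_width: 0.0357
grip_force: 0.0
```

```bash
cat >> h.py <<'E'
from scipy.spatial.transform import Rotation as R
O=np.array([.538,.0475,0]);A=np.radians(75);D=np.array([np.cos(A),np.sin(A),0]);L=np.array([-np.sin(A),np.cos(A),0])
M=np.array([D,L,[0,0,1]])
def st():
    o=get_obs();r=R.from_quat(o["tool_rot"]).as_matrix()
    print("t",round(o["time"],2),"tcp",o["position"].round(4),"q",o["q"].round(2),"w",round(o["grip_width"],4))
    print("tip dock",(M@(o["position"]+.1822*r[:,2]-O)).round(4),"toolaxes dock x,y,z",(M@r).T.round(3).tolist())
    F=o["ft_force"];print("F dock",(M@F).round(2))
def can(n="top"):
    c=camera(n);P=cloud(c);q=(P.reshape(-1,3)-O)@M.T
    c=q[(q[:,2]>.165)&(q[:,2]<.2)&(abs(q[:,1])<.07)&(abs(q[:,0]+.05)<.13)]
    print("cap mid",((np.percentile(c,1,axis=0)+np.percentile(c,99,axis=0))/2).round(4),np.ptp(c,axis=0).round(3),len(c))
E
python3 -c "
from h import *
st();can()"
```

```text
t 2.6 tcp [ 0.5002 -0.2583  0.4048] q [-0.79  0.5   1.57  0.52  1.44 -0.69] w 0.0357
tip dock [-0.2011 -0.0428  0.2552] toolaxes dock x,y,z [[0.821, -0.001, 0.571], [-0.001, -1.0, -0.0], [0.571, -0.001, -0.821]]
F dock [0.25 0.06 0.81]
cap mid [-0.1386 -0.0427  0.1766] [0.041 0.041 0.023] 608
```

Call:
{"name": "step_arm", "arguments": {"rows": [[0, 0, -0.039, 0, 0, 0], [0, 0, -0.039, 0, 0, 0], [0, 0, -0.039, 0, 0, 0], [0, 0, -0.039, 0, 0, 0], [0, 0, -0.039, 0, 0, 0], [0, 0, -0.039, 0, 0, 0], [0, 0, 0, 0, 0, 0], [0, 0, 0, 0, 0, 0], [0, 0, 0, 0, 0, 0]]}}

```text
time: 3.78
position: [0.5014, -0.2577, 0.1726]
tool_rot: [0.756, 0.581, 0.239, -0.181]
ft_force: [0.1, -0.4, -0.0]
grip_width: 0.0364
grip_force: 0.0
```

```bash
python3 -c "
from h import *
st()
c=camera('scene');cv2.imwrite('pics/s2.png',c['pixels'])"
```

```text
t 3.77 tcp [ 0.5014 -0.2577  0.1726] q [-0.79  0.85  1.68  0.62  1.03 -0.96] w 0.0364
tip dock [-0.2    -0.044   0.0231] toolaxes dock x,y,z [[0.82, 0.002, 0.572], [0.001, -1.0, 0.003], [0.572, -0.002, -0.82]]
F dock [-0.34 -0.17 -0.02]
```

View pics/s2.png

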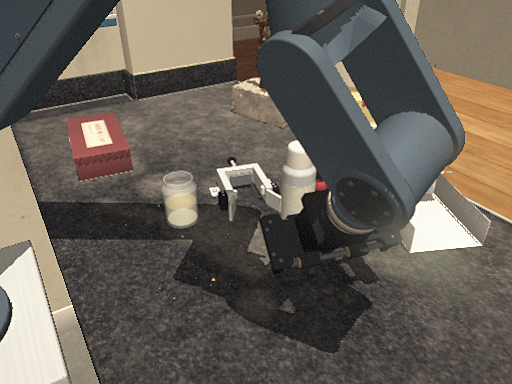

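The gripper at about (310,220) leans toward the can, which stands at (298,180) behind it. Nothing is touching. I'll close in now.

Call:
{"name": "step_arm", "arguments": {"rows": [[0.0011, 0.008, -0.002, 0, 0, 0], [0.0021, 0.0077, 0, 0, 0, 0], [0.0021, 0.0077, 0, 0, 0, 0], [0.0006, 0.0024, 0, 0, 0, 0], [0.0006, 0.0024, 0, 0, 0, 0], [0.0006, 0.0024, 0, 0, 0, 0], [0.0006, 0.0024, 0, 0, 0, 0], [0.0006, 0.0024, 0, 0, 0, 0], [0.0006, 0.0024, 0, 0, 0, 0]]}}

```text
time: 4.95
position: [0.5099, -0.2197, 0.1688]
tool_rot: [0.757, 0.581, 0.238, -0.183]
ft_force: [-0.3, -1.3, -0.7]
grip_width: 0.0359
grip_force: 0.7
```

```bash
python3 -c "
from h import *
st();can()"
```

```text
t 4.95 tcp [ 0.5099 -0.2197  0.1688] q [-0.73  0.85  1.72  0.66  0.99 -0.95] w 0.0359
tip dock [-0.161  -0.0421  0.0194] toolaxes dock x,y,z [[0.82, 0.0, 0.573], [0.0, -1.0, 0.001], [0.573, -0.001, -0.82]]
F dock [-1.37 -0.02 -0.73]
cap mid [-0.1341 -0.0414  0.1775] [0.041 0.04  0.024] 603
```

Call:
{"name": "step_arm", "arguments": {"rows": [[-0.0004, 0.0028, 0, 0, 0, 0], [-0.0004, 0.0028, 0, 0, 0, 0], [-0.0004, 0.0028, 0, 0, 0, 0], [-0.0004, 0.0028, 0, 0, 0, 0], [-0.0004, 0.0028, 0, 0, 0, 0], [-0.0004, 0.0028, 0, 0, 0, 0], [-0.0004, 0.0028, 0, 0, 0, 0], [-0.0004, 0.0028, 0, 0, 0, 0], [-0.0004, 0.0028, 0, 0, 0, 0], [-0.0004, 0.0028, 0, 0, 0, 0]]}}

```text
time: 6.25
position: [0.5057, -0.1913, 0.1687]
tool_rot: [0.757, 0.581, 0.238, -0.183]
ft_force: [0.3, -1.7, -0.3]
grip_width: 0.0359
grip_force: 0.7
```

```bash
python3 -c "
from h import *
st();can()"
```

```text
t 6.25 tcp [ 0.5057 -0.1913  0.1687] q [-0.69  0.84  1.76  0.7   0.95 -0.96] w 0.0359
tip dock [-0.1346 -0.0306  0.0195] toolaxes dock x,y,z [[0.819, 0.0, 0.573], [0.0, -1.0, -0.0], [0.573, 0.0, -0.819]]
F dock [-1.51 -0.76 -0.31]
cap mid [-0.1076 -0.0301  0.1775] [0.041 0.041 0.024] 598
```

Call:
{"name": "step_arm", "arguments": {"rows": [[-0.0004, 0.0028, 0, 0, 0, 0], [-0.0004, 0.0028, 0, 0, 0, 0], [-0.0004, 0.0028, 0, 0, 0, 0], [-0.0004, 0.0028, 0, 0, 0, 0], [-0.0004, 0.0028, 0, 0, 0, 0], [-0.0004, 0.0028, 0, 0, 0, 0], [-0.0004, 0.0028, 0, 0, 0, 0], [-0.0004, 0.0028, 0, 0, 0, 0], [-0.0004, 0.0028, 0, 0, 0, 0], [-0.0004, 0.0028, 0, 0, 0, 0], [-0.0004, 0.0028, 0, 0, 0, 0], [-0.0004, 0.0028, 0, 0, 0, 0]]}}

```text
time: 7.8
position: [0.5009, -0.1577, 0.1688]
tool_rot: [0.757, 0.581, 0.238, -0.183]
ft_force: [0.3, -0.8, 0.6]
grip_width: 0.0358
grip_force: 0.7
```

Call:
{"name": "step_arm", "arguments": {"rows": [[-0.0004, 0.0028, 0, 0, 0, 0], [-0.0004, 0.0028, 0, 0, 0, 0], [-0.0004, 0.0028, 0, 0, 0, 0], [-0.0004, 0.0028, 0, 0, 0, 0], [-0.0004, 0.0028, 0, 0, 0, 0], [-0.0004, 0.0028, 0, 0, 0, 0], [-0.0004, 0.0028, 0, 0, 0, 0], [-0.0004, 0.0028, 0, 0, 0, 0], [-0.0004, 0.0028, 0, 0, 0, 0]]}}

```text
time: 8.93
position: [0.4973, -0.1325, 0.1687]
tool_rot: [0.757, 0.581, 0.238, -0.183]
ft_force: [0.3, -1.3, -0.3]
grip_width: 0.0364
grip_force: 0.7
```

```bash
python3 -c "
from h import *
st();can()"
```

```text
t 8.93 tcp [ 0.4973 -0.1325  0.1687] q [-0.61  0.83  1.85  0.78  0.87 -0.99] w 0.0364
tip dock [-0.08   -0.0072  0.0195] toolaxes dock x,y,z [[0.819, 0.0, 0.573], [0.0, -1.0, 0.0], [0.573, 0.0, -0.819]]
F dock [-1.14 -0.63 -0.33]
cap mid [-0.0536 -0.0067  0.1774] [0.041 0.04  0.024] 587
```

Call:
{"name": "step_arm", "arguments": {"rows": [[-0.0004, 0.0028, 0, 0, 0, 0], [-0.0004, 0.0028, 0, 0, 0, 0], [-0.0004, 0.0028, 0, 0, 0, 0], [-0.0004, 0.0028, 0, 0, 0, 0], [-0.0004, 0.0028, 0, 0, 0, 0], [-0.0004, 0.0028, 0, 0, 0, 0], [0, 0, 0, 0, 0, 0], [0, 0, 0, 0, 0, 0], [-0.0021, -0.0077, 0, 0, 0, 0], [-0.0021, -0.0077, 0, 0, 0, 0]]}}

```text
time: 10.22
position: [0.4905, -0.1318, 0.1687]
tool_rot: [0.756, 0.581, 0.238, -0.183]
ft_force: [-0.6, 0.4, -0.1]
grip_width: 0.0364
grip_force: 0.0
```

Call:
{"name": "step_arm", "arguments": {"rows": [[0, 0, 0, 0, 0, 0], [0, 0, 0, 0, 0, 0], [0, 0, 0, 0, 0, 0], [0, 0, 0, 0, 0, 0]], "jaw": 0.012}}

```text
time: 10.72
position: [0.4907, -0.1311, 0.1688]
tool_rot: [0.756, 0.581, 0.238, -0.183]
ft_force: [-0.3, -0.7, -0.0]
grip_width: 0.0131
grip_force: 0.0
```

```bash
python3 -c "
from h import *
st();can()
c=camera('top');cv2.imwrite('pics/t3.png',cv2.resize(c['pixels'][90:320,130:400],None,fx=2.6,fy=2.6))"
```

```text
t 10.72 tcp [ 0.4907 -0.1311  0.1688] q [-0.62  0.83  1.86  0.79  0.86 -1.  ] w 0.0131
tip dock [-0.0803 -0.0004  0.0195] toolaxes dock x,y,z [[0.819, 0.0, 0.573], [0.001, -1.0, -0.0], [0.573, 0.001, -0.819]]
F dock [-0.73  0.15 -0.03]
cap mid [-0.0376  0.0003  0.1771] [0.041 0.04  0.024] 587
```

View pics/t3.png

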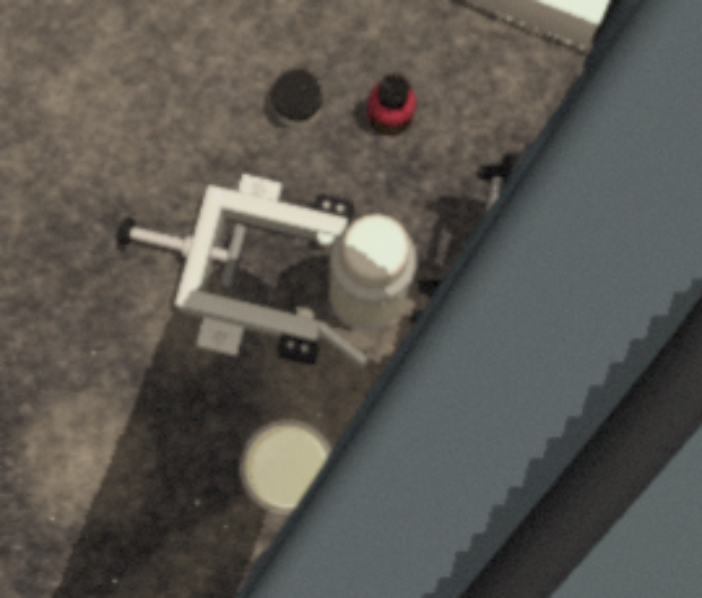

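The can's cap at (375,255) is centred in the mouth. The jar at (287,467), the bottle at (390,105) and the pot have not moved. I'll go on with the narrowed fingers.

Call:
{"name": "step_arm", "arguments": {"rows": [[0.0018, 0.0068, 0, 0, 0, 0], [0.0005, 0.0019, 0, 0, 0, 0], [0.0005, 0.0019, 0, 0, 0, 0], [0.0005, 0.0019, 0, 0, 0, 0], [0.0005, 0.0019, 0, 0, 0, 0], [0.0005, 0.0019, 0, 0, 0, 0], [0.0005, 0.0019, 0, 0, 0, 0], [0.0005, 0.0019, 0, 0, 0, 0], [0.0005, 0.0019, 0, 0, 0, 0], [0.0005, 0.0019, 0, 0, 0, 0], [0.0005, 0.0019, 0, 0, 0, 0], [0.0005, 0.0019, 0, 0, 0, 0]]}}

```text
time: 12.32
position: [0.498, -0.1035, 0.1687]
tool_rot: [0.757, 0.581, 0.238, -0.183]
ft_force: [-0.4, -0.5, 0.7]
grip_width: 0.0119
grip_force: 0.8
```

```bash
python3 -c "
from h import *
st();can()"
```

```text
t 12.32 tcp [ 0.498  -0.1035  0.1687] q [-0.56  0.83  1.87  0.83  0.84 -0.99] w 0.0119
tip dock [-0.0517 -0.0004  0.0195] toolaxes dock x,y,z [[0.819, 0.0, 0.573], [0.0, -1.0, -0.0], [0.573, 0.0, -0.819]]
F dock [-0.61  0.22  0.74]
cap mid [-1.440e-02  1.000e-04  1.779e-01] [0.032 0.041 0.024] 429
```

Call:
{"name": "step_arm", "arguments": {"rows": [[0.0004, 0.0015, 0, 0, 0, 0], [0.0004, 0.0015, 0, 0, 0, 0], [0.0004, 0.0015, 0, 0, 0, 0], [0.0004, 0.0015, 0, 0, 0, 0], [0.0004, 0.0015, 0, 0, 0, 0], [0.0004, 0.0015, 0, 0, 0, 0]]}}

```text
time: 13.12
position: [0.5005, -0.0956, 0.1689]
tool_rot: [0.757, 0.581, 0.238, -0.182]
ft_force: [-3.6, -8.9, 4.0]
grip_width: 0.012
grip_force: 4.5
```

Call:
{"name": "step_arm", "arguments": {"rows": [[0.0004, 0.0015, 0, 0, 0, 0], [0.0004, 0.0015, 0, 0, 0, 0], [0.0004, 0.0015, 0, 0, 0, 0], [0.0004, 0.0015, 0, 0, 0, 0]]}}

```text
time: 13.62
position: [0.5022, -0.09, 0.1689]
tool_rot: [0.757, 0.581, 0.238, -0.181]
ft_force: [-4.3, -8.7, 3.9]
grip_width: 0.0125
grip_force: 4.5
```

Call:
{"name": "step_arm", "arguments": {"rows": [[0.0004, 0.0015, 0, 0, 0, 0], [0.0004, 0.0015, 0, 0, 0, 0], [0.0004, 0.0015, 0, 0, 0, 0], [0.0004, 0.0015, 0, 0, 0, 0]]}}

```text
time: 14.12
position: [0.5038, -0.0835, 0.1689]
tool_rot: [0.757, 0.581, 0.238, -0.182]
ft_force: [-1.9, -6.1, 2.6]
grip_width: 0.012
grip_force: 3.2
```

```bash
python3 -c "
from h import *
st();can();can('scene')"
```

```text
t 14.12 tcp [ 0.5038 -0.0835  0.1689] q [-0.52  0.83  1.87  0.85  0.82 -0.98] w 0.012
tip dock [-0.0313 -0.0011  0.0194] toolaxes dock x,y,z [[0.821, 0.001, 0.572], [-0.0, -1.0, 0.002], [0.572, -0.001, -0.821]]
F dock [-6.44  0.28  2.56]
cap mid [ 0.0184 -0.0032  0.1815] [0.006 0.023 0.013] 33
cap mid [-0.0906  0.0122  0.1798] [0.183 0.082 0.031] 596
```

Call:
{"name": "step_arm", "arguments": {"rows": [[0.0004, 0.0015, 0, 0, 0, 0], [0.0004, 0.0015, 0, 0, 0, 0], [0.0004, 0.0015, 0, 0, 0, 0], [0.0004, 0.0015, 0, 0, 0, 0], [0.0004, 0.0015, 0, 0, 0, 0], [0.0004, 0.0015, 0, 0, 0, 0]]}}

```text
time: 14.98
position: [0.5061, -0.0733, 0.1687]
tool_rot: [0.756, 0.581, 0.239, -0.183]
ft_force: [-0.7, -1.6, 0.9]
grip_width: 0.0121
grip_force: 1.0
```

Call:
{"name": "step_arm", "arguments": {"rows": [[0.0003, 0.001, 0, 0, 0, 0], [0.0003, 0.001, 0, 0, 0, 0], [0.0003, 0.001, 0, 0, 0, 0]]}}

```text
time: 15.35
position: [0.5069, -0.0704, 0.1687]
tool_rot: [0.756, 0.581, 0.238, -0.183]
ft_force: [-0.7, -1.7, -0.1]
grip_width: 0.0119
grip_force: 0.8
```

```bash
python3 -c "
from h import *
st()
for n in('top','scene'):
    c=camera(n);cv2.imwrite(f'pics/{n}4.png',cv2.resize(c['pixels'][90:320,130:400],None,fx=2.6,fy=2.6));np.save(n+'4.npy',cloud(c))"
```

```text
t 15.35 tcp [ 0.5069 -0.0704  0.1687] q [-0.5   0.83  1.88  0.87  0.82 -0.97] w 0.0119
tip dock [-0.0174 -0.0004  0.0195] toolaxes dock x,y,z [[0.819, 0.0, 0.574], [0.001, -1.0, -0.0], [0.574, 0.001, -0.819]]
F dock [-1.79  0.22 -0.08]
```

View pics/scene4.png

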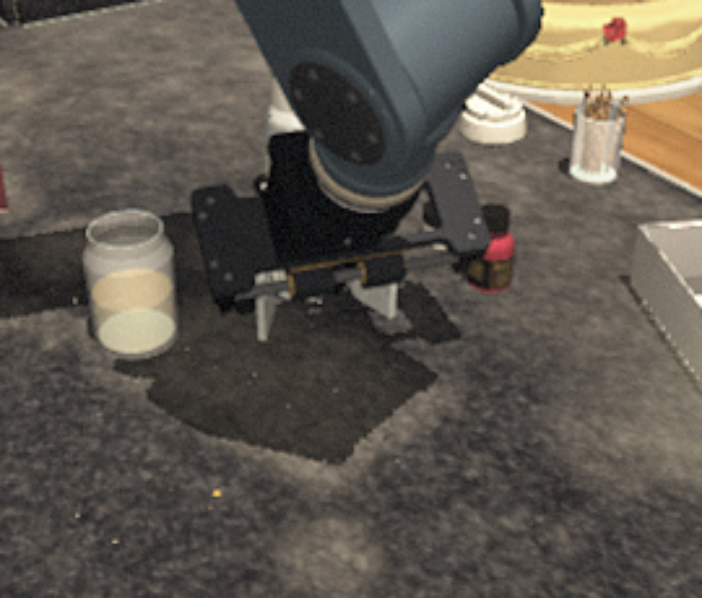

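The gripper edges at (215,250) and (475,200) clear the jar at (130,285) and the ruby bottle at (495,250). The can, with its cap at (285,100), is past the catches. I'll feel for the stop in small steps.

Call:
{"name": "step_arm", "arguments": {"rows": [[0.0002, 0.0008, 0, 0, 0, 0], [0.0002, 0.0008, 0, 0, 0, 0], [0.0002, 0.0008, 0, 0, 0, 0], [0.0002, 0.0008, 0, 0, 0, 0]]}}

```text
time: 15.95
position: [0.5078, -0.0674, 0.1688]
tool_rot: [0.757, 0.581, 0.238, -0.183]
ft_force: [0.7, -1.8, 1.0]
grip_width: 0.0121
grip_force: 0.8
```

Call:
{"name": "step_arm", "arguments": {"rows": [[0.0002, 0.0008, 0, 0, 0, 0], [0.0002, 0.0008, 0, 0, 0, 0], [0.0002, 0.0008, 0, 0, 0, 0]]}}

```text
time: 16.32
position: [0.5083, -0.065, 0.1688]
tool_rot: [0.757, 0.581, 0.238, -0.183]
ft_force: [0.4, -1.3, -0.3]
grip_width: 0.0119
grip_force: 0.8
```

Call:
{"name": "step_arm", "arguments": {"rows": [[0.0002, 0.0008, 0, 0, 0, 0], [0.0002, 0.0008, 0, 0, 0, 0], [0.0002, 0.0008, 0, 0, 0, 0]]}}

```text
time: 16.7
position: [0.5089, -0.0626, 0.1687]
tool_rot: [0.757, 0.581, 0.238, -0.183]
ft_force: [0.0, -1.5, 0.1]
grip_width: 0.012
grip_force: 0.8
```

Call:
{"name": "step_arm", "arguments": {"rows": [[0.0002, 0.0008, 0, 0, 0, 0], [0.0002, 0.0008, 0, 0, 0, 0], [0.0002, 0.0008, 0, 0, 0, 0]]}}

```text
time: 17.08
position: [0.5095, -0.0602, 0.1687]
tool_rot: [0.757, 0.581, 0.238, -0.183]
ft_force: [0.9, -1.7, 0.1]
grip_width: 0.012
grip_force: 0.8
```

Call:
{"name": "step_arm", "arguments": {"rows": [[0.0002, 0.0008, 0, 0, 0, 0], [0.0002, 0.0008, 0, 0, 0, 0]]}}

```text
time: 17.32
position: [0.5099, -0.0586, 0.1688]
tool_rot: [0.757, 0.581, 0.238, -0.183]
ft_force: [-0.7, -0.7, 0.5]
grip_width: 0.0121
grip_force: 0.8
```

Call:
{"name": "step_arm", "arguments": {"rows": [[0.0002, 0.0008, 0, 0, 0, 0], [0.0002, 0.0008, 0, 0, 0, 0]]}}

```text
time: 17.58
position: [0.5103, -0.057, 0.1687]
tool_rot: [0.757, 0.581, 0.238, -0.183]
ft_force: [-0.9, -1.4, 0.3]
grip_width: 0.0121
grip_force: 0.8
```

Call:
{"name": "step_arm", "arguments": {"rows": [[0.0002, 0.0008, 0, 0, 0, 0]]}}

```text
time: 17.7
position: [0.5105, -0.0562, 0.1687]
tool_rot: [0.757, 0.581, 0.238, -0.183]
ft_force: [-0.7, -3.0, -0.1]
grip_width: 0.0122
grip_force: 1.4
```

Call:
{"name": "step_arm", "arguments": {"rows": [[0.0002, 0.0008, 0, 0, 0, 0]]}}

```text
time: 17.82
position: [0.5107, -0.0557, 0.1687]
tool_rot: [0.757, 0.581, 0.238, -0.183]
ft_force: [-2.0, -6.0, 2.8]
grip_width: 0.012
grip_force: 2.9
```

Call:
{"name": "step_arm", "arguments": {"rows": [[0, 0, 0, 0, 0, 0], [0, 0, 0, 0, 0, 0]]}}

```text
time: 18.08
position: [0.5107, -0.0558, 0.1688]
tool_rot: [0.757, 0.581, 0.238, -0.183]
ft_force: [-2.2, -4.2, 0.7]
grip_width: 0.0117
grip_force: 2.6
```

Call:
{"name": "step_arm", "arguments": {"rows": [[0.0001, 0.0003, 0, 0, 0, 0], [0, 0, 0, 0, 0, 0], [0, 0, 0, 0, 0, 0], [0, 0, 0, 0, 0, 0], [0, 0, 0, 0, 0, 0], [0, 0, 0, 0, 0, 0]]}}

```text
time: 18.82
position: [0.5108, -0.0556, 0.1688]
tool_rot: [0.757, 0.581, 0.238, -0.182]
ft_force: [-1.9, -5.8, 2.2]
grip_width: 0.0123
grip_force: 3.1
```

```bash
python3 -c "
from h import *
st()"
```

```text
t 18.82 tcp [ 0.5108 -0.0556  0.1688] q [-0.47  0.83  1.88  0.89  0.81 -0.96] w 0.0123
tip dock [-0.0024 -0.0004  0.0194] toolaxes dock x,y,z [[0.82, 0.001, 0.572], [0.0, -1.0, 0.001], [0.572, -0.0, -0.82]]
F dock [-6.09  0.37  2.23]
```

Call:
{"name": "step_arm", "arguments": {"rows": [[-0.0005, -0.0019, 0, 0, 0, 0], [-0.0013, -0.0048, 0, 0, 0, 0], [-0.0026, -0.0097, 0, 0, 0, 0], [-0.0052, -0.0193, 0, 0, 0, 0], [-0.0078, -0.029, 0, 0, 0, 0], [-0.0078, -0.029, 0, 0, 0, 0], [-0.0078, -0.029, 0, 0, 0, 0], [-0.0078, -0.029, 0, 0, 0, 0], [-0.0078, -0.029, 0, 0, 0, 0], [0, 0, 0, 0, 0, 0], [0, 0, 0, 0, 0, 0]]}}

```text
time: 20.2
position: [0.4619, -0.2354, 0.1687]
tool_rot: [0.757, 0.58, 0.239, -0.184]
ft_force: [0.6, 0.5, 0.2]
grip_width: 0.0118
grip_force: 0.0
```

```bash
python3 -c "
from h import *
st();can()
c=camera('top');cv2.imwrite('pics/t5.png',cv2.resize(c['pixels'][90:320,130:400],None,fx=2.6,fy=2.6))
for l in('rinse_jar','paint_ruby','lustre_pot'): print(l,[np.round(r['extent']) for r in cut_out(l,'top')[:1]])"
```

```text
t 20.2 tcp [ 0.4619 -0.2354  0.1687] q [-0.81  0.84  1.8   0.64  0.96 -1.04] w 0.0118
tip dock [-0.1883  0.0005  0.0196] toolaxes dock x,y,z [[0.819, -0.001, 0.574], [0.0, -1.0, -0.001], [0.574, 0.001, -0.819]]
F dock [ 0.61 -0.45  0.17]
cap mid [0.0292 0.0006 0.177 ] [0.04  0.04  0.023] 588
rinse_jar [array([239., 271.,  35.,  40.])]
paint_ruby [array([279., 131.,  22.,  23.])]
lustre_pot [array([244., 125.,  20.,  22.])]
```

View pics/t5.png

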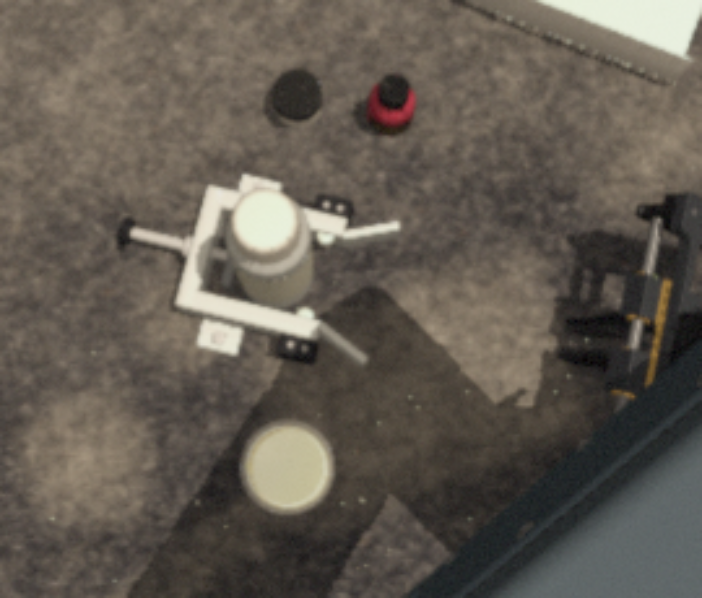

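The can, cap at (267,225), stands in the dock at x ≈ 29 mm, y ≈ 1 mm. The bystanders have not moved and the gripper is well clear at about (650,290).

```bash
python3 -c "
from rig import hand_in
print(hand_in())"
```

```text
the job is handed in; nothing more can be done
None
```

The spray can stands fully home in the dock, about 29 mm past the catches and within 1 mm of the dock's middle; it was pressed against the stop at about 6 N for 0.75 s and then released, the bystanders did not move, and the job is handed in (no verdict was returned).

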